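Half-turn a toner refill in the printer's bayonet port and hold it

TASK

Take the blue cover panel off the printer's refill port and lean it at a slant against the paper ream, one edge on the desk. Then insert the black toner refill fully into the port and turn it clockwise (seen from above) half-way to the lock, so that its lugs point to the yellow marks; never go on to the lock click at the red marks. Finish while still gripping the refill and holding it there against the return spring; leave the blue refill and the other desk things alone.

Things in the scene. Friction and masses are not known exactly. Their poses are not given: they have to be found in the camera images.
- printer: White and grey compact laser printer, fixed, 200 (x) x 340 (y) x 150 mm high, level top. Origin under its centre; z up, -x is its front. Its refill port is in the top.
- port (a point): Centre of the refill port, in the plane of the printer's top (150 mm up); axes as the printer's. Black flange 6 mm thick, round hole 41 mm wide, two slots 12 mm wide along the printer's +x and -x reaching 28 mm from the centre (blue marks beside them). 22 mm below the top the shutter's floor stops the refill. Red marks at its -y and +y: lock. Hidden under the cover at the start.
- half_mark: Pair of yellow marks, 40 mm from the port's centre, that show the half-way position. Origin at the port's centre, x axis through both marks: the printer's x axis turned 45 degrees clockwise seen from above. The refill's x axis is to lie along it (either way round).
- shutter (a joint): Turn of the sprung shutter under the flange, rad, clockwise from above. 0: pockets under the slots; 0.785: half-way; about 1.0: lugs begin to meet the lock's sprung catch; 1.57: locked. The refill's lugs sit in its pockets with up to 0.1 rad of play and turn it; its spring (0.12 N m per rad) turns it back to 0 when let go.
- cover: Blue flat panel, 140 (x) x 110 (y) x 6 mm, 160 g, with a grey grip rib in the middle of its upper face: 12 mm thick (x), 60 mm long (y), 25 mm high above the panel. Origin at the centre of the panel's underside, z towards the rib. Starts lying loose on the printer over the port, within 10 degrees of square to it.
- edge_a (a point): Middle of the cover's -x edge, on its underside (70 mm from the origin).
- edge_b (a point): Middle of the cover's +x edge, on its underside (70 mm from the origin).
- edge_c (a point): Middle of the cover's -y edge, on its underside (55 mm from the origin).
- edge_d (a point): Middle of the cover's +y edge, on its underside (55 mm from the origin).
- ream: Wrapped ream of white paper with a green band, lying flat, does not move: 210 (x) x 297 (y) x 52 mm high. Origin under its centre; its front face, 105 mm from the origin, looks to -x. The support for the cover; the desk in front of it is free.
- toner_black: Refill to use: black bottle, 250 g, upright, 136 mm tall. Origin: centre of neck's underside, z up. Grey neck 38 mm wide, 24 long; two lugs along +x and -x, 8 wide, to 26 from the axis, 6 to 13 mm up. Body 55 wide, 24 to 96 up; grip paddle 48 (x) x 18 (y), 96 to 136 up, in line with the lugs, white line on top. Half-turn symmetric. Fully in: underside 22 mm below printer's top.
- toner_blue: Blue refill of the same shape for another printer, standing on the desk: not to be used or moved.
- stapler: Red and black stapler, 150 x 38 x 45 mm, loose, to be left alone. Origin under its centre.
- mug: White mug, 80 mm wide, 95 mm high, loose, to be left alone. Origin under its centre.
- pen_cup: Dark pen cup, 80 mm wide, 100 mm high, pens to 155 mm, loose, to be left alone. Origin under its centre.
- notes: Yellow block of notes, 76 x 76 x 30 mm, loose, to be left alone. Origin under its centre.
Things that resemble listed ones, but are neither listed nor needed, are in the scene too. What is shaped like the toner_black but green is not meant.

How it is judged:
On the way, in this order (a step that is already met when the one before it is completed fails the run):
1. the cover leans at a slant against the ream, one edge on the desk, let go and at rest (angle between cover's own z axis and vertical between 0.25 and 1.4 rad and height (world z) of any of edge_a, edge_b, edge_c, edge_d below 0.012 m and contact force between cover and ream above 0.1 N and contact force between cover and the arm below 0.05 N and contact force between cover and the fingers below 0.05 N and linear speed of cover below 0.02 m/s), for 0.2 s.
2. the black refill is fully in the port, not yet turned (horizontal distance between toner_black and port below 0.004 m and z of toner_black in the frame of port below -0.016 m and value of joint shutter below 0.3 rad), for 0.1 s.
At the end, for the whole second after the job is handed in: Cover leans free and still on the ream, tilted 14 to 80 degrees, one edge on the desk (12 mm). Black refill upright in the port (4 mm off axis, 6 mm of full depth), lugs within 0.16 rad of the yellow marks, shutter 0.5 to 1.0 rad and still, fingers gripping it with over 2 N (all of step 1 and horizontal distance between toner_black and port below 0.004 m and z of toner_black in the frame of port below -0.016 m and angle between toner_black's own z axis and vertical below 0.1 rad and angle between the x axis of toner_black and the x axis of half_mark, either way round below 0.16 rad and value of joint shutter between 0.5 and 1 rad and velocity of joint shutter between -0.1 and 0.1 rad/s and contact force between the fingers and toner_black above 2 N); the arm keeps its last pose, push and grip.
It fails at once if the shutter is turned on into the lock click (beyond 1.2 rad) (value of joint shutter above 1.2 rad).
It fails at once if a bystander (blue refill, stapler, mug, pen cup, notes) is moved more than 30 mm (distance of any of toner_blue, stapler, mug, pen_cup, notes from where it was at the start of the episode above 0.03 m).
It also fails if it takes over 66 s, if anything falls off the work surface, if the arm or the gripper's body presses on something with over 40 N, if the wrist force passes 120 N, or if a joint passes its speed limit or range.

ROBOT

A 6-joint arm with a two-finger parallel gripper is mounted at the origin on the work surface. World frame = base frame: x ahead of the robot, y to its left, z up, the work surface at z = 0. Lengths are in m, angles in rad, forces in N, time in s.
With the tool pointing down it reaches from about 0.425 to 0.925 m from the base axis. Payload 12.5 kg.
Tool frame: the origin (TCP) lies on the centre line of the jaws, within the pads' length; the fingertips stand 25 mm ahead of it and the grasp point (between the pads) lies 6 mm ahead of it; z points along the fingers, x is the direction in which the jaws open and shut, and the axes are right-handed (so a half turn about z gives the same grasp; the last joint's range is limited). The gripper opens to 85 mm and grips with 20 to 120 N. Pads are 22 mm wide; open, the fingers measure 114 mm over their backs; the gripper's body (76 mm by 85 mm) begins 54 mm behind the grasp point. The pads swing forward as they close: fully open they stand 13 mm farther back than shut.
Start: joints at [-1.427, 0.491, 1.559, -0, 1.092, -0.106], TCP at [0.155, -0.606, 0.256] pointing down, gripper open.
Joint ranges: [-3.1, 3.1], [-0.84, 2.19], [0.05, 2.79], [-1.13, 4.28], [0.06, 2.93], [-2.69, 2.69]. Speed limits (rad/s): [2.22, 2.22, 2.79, 3.14, 3.14, 3.14].

INTERFACE

Orientations are given as a rotation vector (axis times angle).
In Python, from bench import robot gives the robot as it stands.
- The arm moves only by the shell command python3 -m crank 'ROWS' [FORCE]. ROWS is JSON, a list of rows, each a list of 3 entries, a list of its own where there are three numbers: the shift along the world's x, y, z as a fraction of full scale, then the turn, a rotation vector about the world's x, y, z as a fraction of full scale, then the gripper's target within -1 to 1 (shut at 1, half-way at 0, fully open at -1). In form: [[[tx, ty, tz], [rx, ry, rz], gripper], ...]. A call has 1 to 8 rows; each row is the pose to reach, as a shift and turn from the pose commanded when the call began, turning the shorter way round; what a row does not reach only later rows make up. Full scale, the value 1, is 12 cm for a shift and pi rad for a turn. A row lasts 1/10 s, in which the tool goes at most 50 mm and 8.59 degrees, less where a joint would pass 70% of its speed; a pose out of reach is approached as far as the arm can. A call with a number of a shift or a turn outside -1 to 1 is refused whole. A call with a gripper value outside its range is refused whole. The fingers move at their own pace and stop on an object; FORCE is the grip in N (left out, the last holds). Time passes only in rows, so rows that repeat a pose let the fingers close. It gives the time, the measured TCP pose, the force and the opening at its end, in the units of the state.
- robot.state(): the state, without advancing time (a new reading comes with each control period).
- robot.grab_frame(name): name is "scene" or "top" or "wrist"; returns the picture (400x640x3 uint8, red, green, blue); there is no depth.
- robot.camera_params(name): a dict with "fx", "fy", "cx", "cy" (pixels), "extrinsics" (4x4, takes a point from camera to world coordinates). Camera axes: x right, y down, z forward; pixel columns grow to the right and rows downward; lengths in m; the calibration is good to about 2 mm. The wrist camera is an equidistant fisheye: a pixel r from the principal point sees the ray r / f radians off the axis. A picture is of the moment at which its call begins: read the wrist's pose just before it. camera_params takes no time and is no camera call; for the wrist camera it gives the pose at the moment of the call.
- robot.close_job(): hands the job in, once; it reports no verdict.
Trained networks look in the newest picture that a camera, given by its name, has taken for a name from the list of things; names that differ only in an ending like _2 or _b are one class to them, and where a whole thing is asked for, a point or a joint stands for the part that bears it (a point fixed in the world has none). Each returns a list of dicts, best first, with "conf" (0 to 1); they miss things now and then, are a little off and sometimes report something else, mostly with a low value. They report only what shows in the picture. A call takes as long as a camera call. They do not tell look-alikes from the thing itself.
- robot.search_frame(camera, name): "rect" ([left, top, width, height] in pixels, round what is visible of it).
The state is a dict: "time": time; "joints": joint angles; "qd": joint speeds; "effort": joint torques, N m; "eef_pos": TCP position; "orientation": TCP orientation; "ft_force": force on the tool from outside, world axes, zero at the start; "torque": the same for the moment, N m; "gripper_width": finger opening in m.
Only numpy, scipy, OpenCV 4.12 (cv2) and the standard library are available. Lean on these libraries where they do the work, as an engineer would, in place of code of your own. Each camera call takes 0.05 s, during which the arm holds its last target.

## Working session

There is one attempt and no reset: what is moved stays moved. The work goes in short steps, Python scripts to look and compute and a shell command to move; the robot and the scene stay as the last step left them, time stands still between calls to the robot, and variables do not carry over. Pictures are saved under pics/ and viewed, and the job is handed in when it is done.

```bash
ls; mkdir -p pics
python3 - <<'E'
from bench import robot
import cv2
for n in ("scene","top","wrist"):
    p=robot.camera_params(n); print(n,p)
    f=robot.grab_frame(n); cv2.imwrite(f"pics/{n}0.png",f[:,:,::-1])
print(robot.state())
E
```

```text
pics
scene {'fx': 374.88348165632823, 'fy': 374.88348165632823, 'cx': 318.2858101881311, 'cy': 199.4243973086165, 'extrinsics': array([[ 0.86166885,  0.35462176, -0.36300166,  1.02330928],
       [ 0.50727511, -0.58203106,  0.63554056, -0.91798766],
       [ 0.01409827, -0.73176721, -0.68140883,  1.02273076],
       [ 0.        ,  0.        ,  0.        ,  1.        ]])}
top {'fx': 481.1706137289285, 'fy': 481.1706137289285, 'cx': 321.59876145316576, 'cy': 204.25309379203884, 'extrinsics': array([[-0.0260768 , -0.99493179,  0.09711196,  0.35907594],
       [-0.99953142,  0.02750785,  0.01342624, -0.08918703],
       [-0.01602953, -0.09671634, -0.9951829 ,  1.71399027],
       [ 0.        ,  0.        ,  0.        ,  1.        ]])}
wrist {'fx': 309.70691628693146, 'fy': 309.70691628693146, 'cx': 313.9591140885328, 'cy': 205.03654657549043, 'extrinsics': array([[ 2.46722169e-01, -9.26769618e-01, -2.83242382e-01,
         2.27858665e-01],
       [-9.69086253e-01, -2.35973014e-01, -7.20317425e-02,
        -5.87275264e-01],
       [-8.07280498e-05,  2.92258126e-01, -9.56339470e-01,
         3.74626860e-01],
       [ 0.00000000e+00,  0.00000000e+00,  0.00000000e+00,
         1.00000000e+00]])}
{'time': 0.15, 'joints': array([-1.42656538e+00,  4.91428742e-01,  1.55931987e+00,  3.71817124e-06,
        1.09166217e+00, -1.05595801e-01]), 'qd': array([ 0.00072591, -0.00238869, -0.00347642, -0.00249803,  0.00012881,
        0.00063663]), 'effort': array([ 1.54308153e-03, -6.18710518e+01, -2.61691689e+01, -8.64055119e-05,
        3.23107830e-03, -1.60127843e-05]), 'eef_pos': array([ 0.15452796, -0.60545356,  0.25585363]), 'orientation': array([-2.48044815e+00,  1.92701893e+00,  9.22340011e-04]), 'ft_force': array([ 0.49913807, -0.88060926, -0.04539755]), 'torque': array([ 0.02911815, -0.00925955, -0.00092041]), 'gripper_width': 0.08545149592378111}
```

View pics/scene0.png

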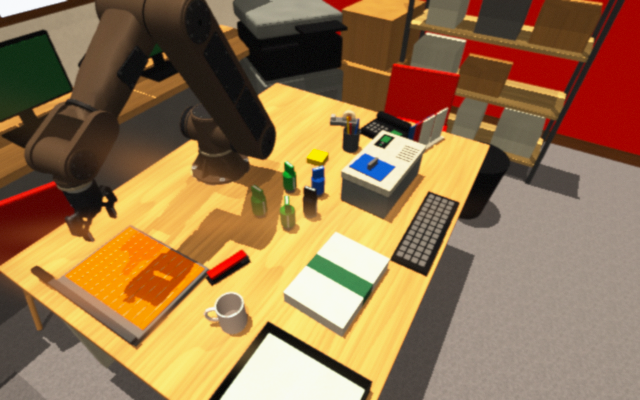

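View pics/top0.png

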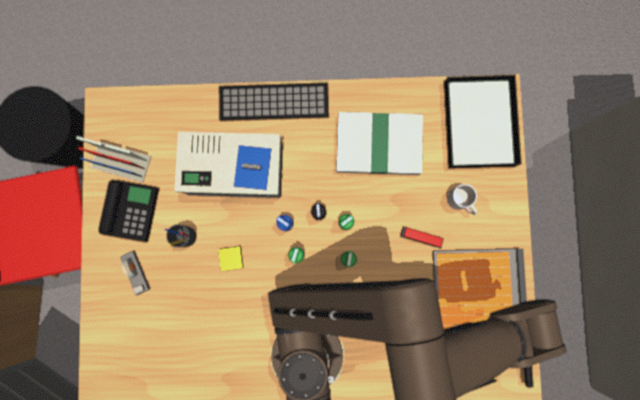

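View pics/wrist0.png

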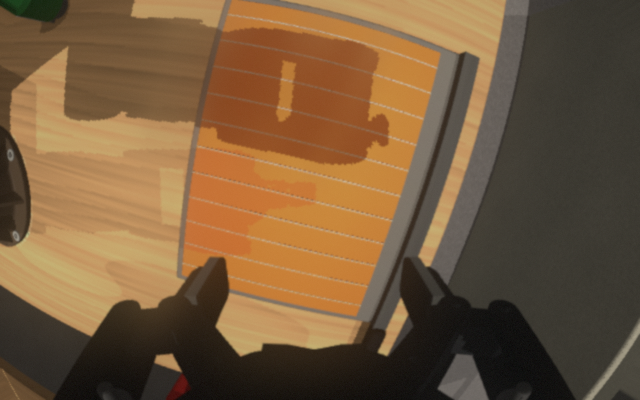

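The top view has +x up and +y left. It shows the printer at about (230,165), the cover at (253,167), the ream at (380,143), the black refill at (318,211) and the blue refill at (285,222). I'll measure these next.

```bash
cat > h.py <<'E'
import numpy as np, cv2
from bench import robot
from scipy.spatial.transform import Rotation as R
def p2w(n,uv,z,P=None):
    P=P or robot.camera_params(n); E=P['extrinsics']
    a=(uv[0]-P['cx'])/P['fx']; b=(uv[1]-P['cy'])/P['fy']
    if n=='wrist':
        r=np.hypot(a,b); s=np.sin(r)/r if r>1e-9 else 1
        d=np.array([a*s,b*s,np.cos(r)])
    else: d=np.array([a,b,1.])
    d=E[:3,:3]@d; o=E[:3,3]
    return o+d*(z-o[2])/d[2]
def w2p(n,X,P=None):
    P=P or robot.camera_params(n); E=P['extrinsics']
    c=E[:3,:3].T@(np.asarray(X,float)-E[:3,3])
    if n=='wrist':
        h=np.hypot(c[0],c[1]); t=np.arctan2(h,c[2]); k=t/h if h>1e-9 else 1/c[2]
        return np.array([P['cx']+P['fx']*c[0]*k,P['cy']+P['fy']*c[1]*k])
    return np.array([P['cx']+P['fx']*c[0]/c[2],P['cy']+P['fy']*c[1]/c[2]])
def st():
    s=robot.state(); 
    print('t',round(s['time'],2),'pos',s['eef_pos'].round(4),'rot',s['orientation'].round(4),'F',s['ft_force'].round(1),'M',s['torque'].round(2),'w',round(s['gripper_width'],4),'q',s['joints'].round(2))
    return s
E
python3 - <<'E'
from h import *
f=cv2.imread('pics/top0.png')
cv2.imwrite('pics/a.png',cv2.resize(f[100:250,160:290],None,fx=4.6,fy=4,interpolation=cv2.INTER_CUBIC)[:600])
cv2.imwrite('pics/b.png',cv2.resize(f[100:240,270:440],None,fx=4,fy=4,interpolation=cv2.INTER_CUBIC)[:600])
for n in ['printer','cover','ream','toner_black','toner_blue']:
    for d in robot.search_frame('top',n)[:5]: print(n,np.round(d['rect'],1),round(d['conf'],2))
E
```

```text
printer [173.6 130.2 112.   70.3] 0.93
cover [230.7 147.2  39.4  43. ] 0.94
cover [176.5 129.9 106.2  69.2] 0.46
cover [399.4 226.   42.3  22.8] 0.42
ream [337.  111.1  87.3  61.7] 0.97
ream [165.2 221.9  30.6  25.8] 0.18
toner_black [340.7 215.8  16.1  14.4] 0.77
toner_black [288.4 247.2  16.1  16.6] 0.71
toner_black [341.4 248.1  14.2  17.7] 0.67
toner_black [312.4 204.9  12.3  13.7] 0.54
toner_blue [276.  214.   20.   16.5] 0.54
toner_blue [230.9 150.   43.7  41.7] 0.24
```

View pics/a.png

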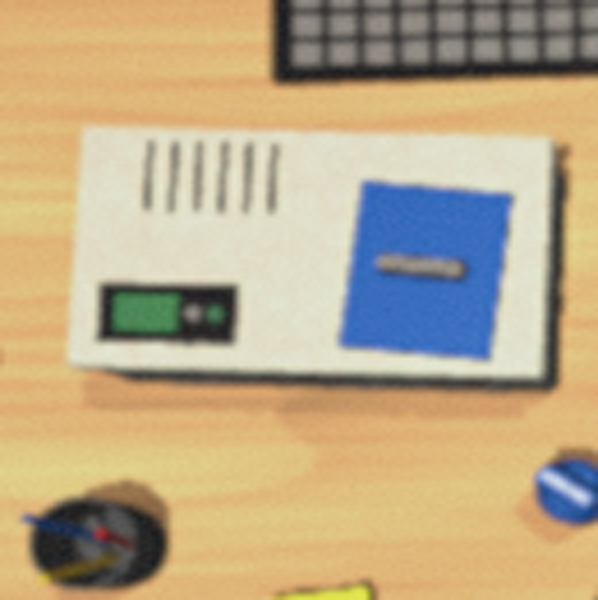

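View pics/b.png

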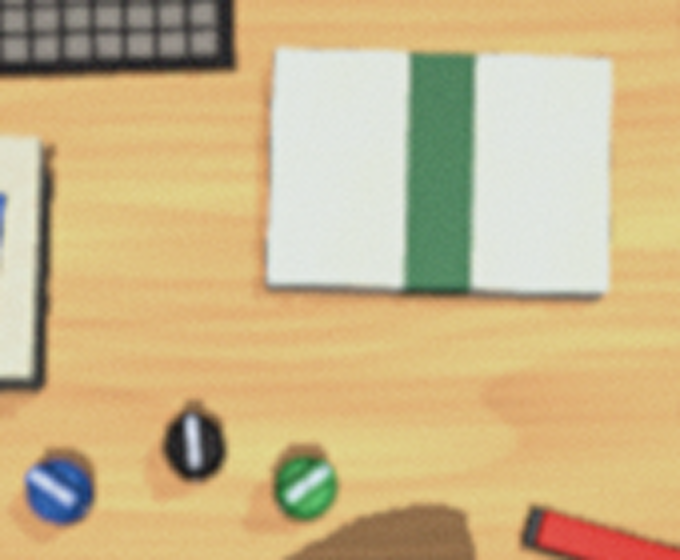

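Run:
```python
from h import *
A=lambda x,y:(160+x/4.6,100+y/4)
B=lambda x,y:(270+x/4,100+y/4)
def g(name,f,pts,z):
    X=np.array([p2w('top',f(*p),z)[:2] for p in pts]); print(name,X.round(4).tolist(),'mean',X.mean(0).round(4))
    for i in range(len(X)):
        d=X[(i+1)%len(X)]-X[i]; print('   ',np.hypot(*d).round(3),np.degrees(np.arctan2(d[1],d[0])).round(1))
g('printer',A,[(82,127),(553,137),(545,382),(70,368)],.15)
g('cover',A,[(363,182),(512,195),(491,359),(341,347)],.156)
g('rib',A,[(377,262),(466,270)],.181)
g('ream',B,[(275,48),(611,60),(604,293),(267,286)],.052)
g('black',B,[(190,415),(197,467)],.136)
g('blue',B,[(30,474),(86,502)],.136)
g('green',B,[(290,498),(328,466)],.136)
g('blackbody',B,[(167,450),(224,442)],.096)
```

```text
printer [[0.7675, 0.4044], [0.7487, 0.0631], [0.5444, 0.0724], [0.5655, 0.4124]] mean [0.6565 0.2381]
    0.342 -93.1
    0.205 177.4
    0.341 86.4
    0.202 -2.3
cover [[0.7135, 0.1997], [0.6994, 0.0928], [0.5637, 0.1099], [0.5766, 0.2167]] mean [0.6383 0.1548]
    0.108 -97.5
    0.137 172.8
    0.108 83.1
    0.138 -7.1
rib [[0.6417, 0.1858], [0.6334, 0.1232]] mean [0.6375 0.1545]
    0.063 -97.6
    0.063 82.4
ream [[0.8471, -0.1359], [0.8272, -0.4312], [0.6201, -0.4155], [0.6347, -0.1227]] mean [ 0.7323 -0.2763]
    0.296 -93.9
    0.208 175.7
    0.293 87.1
    0.213 -3.6
black [[0.5151, -0.0544], [0.472, -0.0591]] mean [ 0.4936 -0.0568]
    0.043 -173.8
    0.043 6.2
blue [[0.47, 0.0784], [0.4457, 0.0328]] mean [0.4578 0.0556]
    0.052 -118.0
    0.052 62.0
green [[0.4445, -0.1347], [0.4699, -0.1667]] mean [ 0.4572 -0.1507]
    0.041 -51.5
    0.041 128.5
blackbody [[0.4899, -0.0334], [0.4954, -0.0817]] mean [ 0.4927 -0.0575]
    0.049 -83.6
    0.049 96.4
```

The printer yaw is about -2.9°, cover yaw -7.3°, ream yaw -3.5° and black refill yaw about 6°. I'll move towards the cover now.

```bash
python3 -m crank '[[[0.5,0.5,0.18],[0,0,0.04],-1],[[1,1,0.37],[0,0,0.095],-1],[[1,1,0.37],[0,0,0.095],-1],[[1,1,0.37],[0,0,0.095],-1]]' 40 && python3 -m crank '[[[1,1,0],[0,0,0.095],-1],[[1,1,0],[0,0,0.095],-1],[[1,1,0],[0,0,0.095],-1],[[1,1,0],[0,0,0.095],-1]]'&& python3 -m crank '[[[1,1,0],[0,0,0.095],-1],[[1,1,0],[0,0,0.095],-1],[[1,1,0],[0,0,0.095],-1],[[1,1,0],[0,0,0.095],-1]]'&& python3 -m crank '[[[1,1,0],[0,0,0.095],-1],[[1,1,0],[0,0,0.095],-1],[[1,1,0],[0,0,0.095],-1],[[1,1,0],[0,0,0.095],-1]]'; python3 -c "
from h import *
s=st()"
```

```text
time: 0.8
eef_pos: [0.2765, -0.4833, 0.302]
orientation: [2.741, -1.533, 0.002]
ft_force: [0.7, -0.9, 0.6]
gripper_width: 0.0851
time: 1.2
eef_pos: [0.3966, -0.3628, 0.301]
orientation: [-2.939, 1.109, -0.001]
ft_force: [-0.2, -1.0, 0.1]
gripper_width: 0.0858
time: 1.6
eef_pos: [0.5167, -0.2427, 0.3008]
orientation: [-3.071, 0.659, -0.001]
ft_force: [-0.6, -0.3, -0.6]
gripper_width: 0.0854
time: 2.0
eef_pos: [0.6366, -0.1225, 0.3004]
orientation: [-3.135, 0.195, -0.001]
ft_force: [-1.0, 0.6, -0.3]
gripper_width: 0.0855
t 2.0 pos [ 0.6366 -0.1225  0.3004] rot [-3.1351e+00  1.9540e-01 -6.0000e-04] F [-1.   0.6 -0.3] M [0.01 0.01 0.  ] w 0.0855 q [-0.29  0.49  1.44  0.    1.21 -0.17]
```

```bash
python3 -m crank '[[[0,0.4,0],[0,0,0],-1],[[0,0.8,0],[0,0,0],-1],[[0,1,0],[0,0,0],-1]]' && python3 -m crank '[[[0,0.25,0],[0,0,0],-1],[[0,0.5,0],[0,0,0],-1],[[0,0.5,0],[0,0,0],-1],[[0,0.5,0],[0,0,0],-1]]'; python3 -c "
from h import *
s=st()
P=robot.camera_params('wrist');f=robot.grab_frame('wrist')
import pickle;pickle.dump((P,f),open('w1.pkl','wb'))
cv2.imwrite('pics/w1.png',f[:,:,::-1])"
```

```text
time: 2.3
eef_pos: [0.6341, -0.0029, 0.3007]
orientation: [-3.135, 0.198, 0.001]
ft_force: [0.6, -0.2, 0.7]
gripper_width: 0.0853
time: 2.7
eef_pos: [0.6344, 0.0543, 0.3007]
orientation: [3.135, -0.199, 0.0]
ft_force: [-0.3, -0.3, 0.7]
gripper_width: 0.0857
t 2.7 pos [0.6344 0.0543 0.3007] rot [ 3.135  -0.1986  0.    ] F [-0.3 -0.3  0.7] M [0.05 0.02 0.  ] w 0.0857 q [-0.02  0.47  1.47 -0.    1.2   0.11]
```

View pics/w1.png

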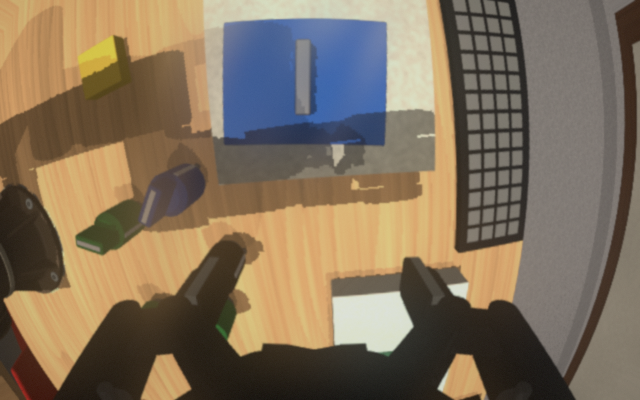

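The cover shows with its rib's top face from about (303,40) to (303,113). The panel corners are at (224,24), (385,22), (386,143) and (223,143).

Run:
```python
from h import *
import pickle;P,f=pickle.load(open('w1.pkl','rb'))
def g(name,pts,z):
    X=np.array([p2w('wrist',p,z,P)[:2] for p in pts]); print(name,X.round(4).tolist(),'mean',X.mean(0).round(4))
    for i in range(len(X)):
        d=X[(i+1)%len(X)]-X[i]; print('   ',np.hypot(*d).round(3),np.degrees(np.arctan2(d[1],d[0])).round(1))
g('cover',[(224,24),(385,22),(386,143),(223,143)],.156)
cv2.imwrite('pics/w1c.png',cv2.resize(f[0:200,190:450,::-1],None,fx=3,fy=3,interpolation=cv2.INTER_CUBIC)[:600])
g('rib',[(303,40),(303,113)],.181)
```

```text
cover [[0.5785, 0.2195], [0.7155, 0.2021], [0.7036, 0.0956], [0.5631, 0.1141]] mean [0.6402 0.1578]
    0.138 -7.2
    0.107 -96.4
    0.142 172.5
    0.106 81.7
rib [[0.644, 0.1859], [0.6367, 0.129]] mean [0.6403 0.1574]
    0.057 -97.3
    0.057 82.7
```

View pics/w1c.png

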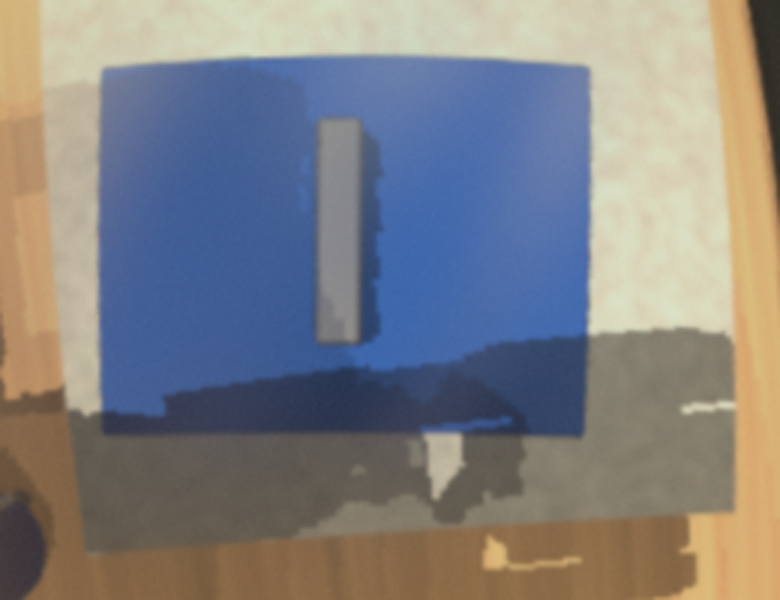

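```bash
python3 -m crank '[[[0.02,0.4,0],[0,0,0],-1],[[0.05,0.86,0],[0,0,0],-1],[[0.05,0.86,-0.3],[0,0,0],-1],[[0.05,0.86,-0.6],[0,0,0],-1],[[0.05,0.86,-0.6],[0,0,0],-1],[[0.05,0.86,-0.6],[0,0,0],-1]]'; python3 -c "
from h import *
s=st()
f=robot.grab_frame('wrist')
cv2.imwrite('pics/w2.png',f[:,:,::-1])"
```

```text
time: 3.35
eef_pos: [0.641, 0.1564, 0.2293]
orientation: [3.135, -0.202, -0.0]
ft_force: [-0.5, -1.2, 0.7]
gripper_width: 0.0854
t 3.35 pos [0.641  0.1564 0.2293] rot [ 3.1349e+00 -2.0180e-01 -4.0000e-04] F [-0.5 -1.2  0.7] M [0.01 0.04 0.03] w 0.0854 q [ 0.14  0.57  1.5  -0.    1.08  0.27]
```

View pics/w2.png

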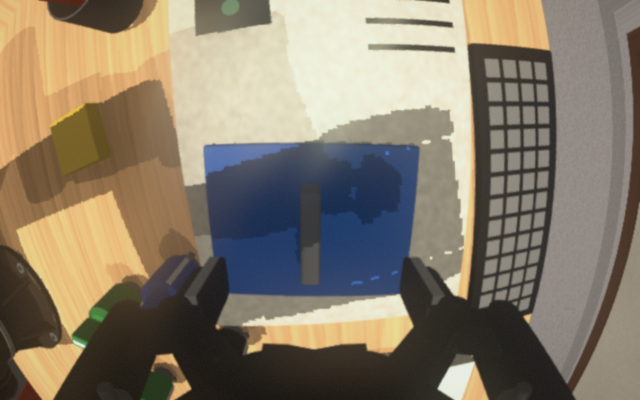

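The rib sits midway between the fingers, so I'll descend and grip.

```bash
python3 -m crank '[[[0,0,-0.2],[0,0,0],-1],[[0,0,-0.375],[0,0,0],-1],[[0,0,-0.375],[0,0,0],-1],[[0,0,-0.375],[0,0,0],1],[[0,0,-0.375],[0,0,0],1],[[0,0,-0.375],[0,0,0],1],[[0,0,-0.375],[0,0,0],1],[[0,0,-0.375],[0,0,0],1]]' 40; python3 -c "
from h import *
s=st()"
```

```text
time: 4.2
eef_pos: [0.6405, 0.1576, 0.1842]
orientation: [-3.135, 0.2, -0.001]
ft_force: [-1.6, -0.3, 2.4]
gripper_width: 0.0122
t 4.2 pos [0.6405 0.1576 0.1842] rot [-3.1352e+00  1.9960e-01 -7.0000e-04] F [-1.6 -0.3  2.4] M [ 0.06  0.42 -0.04] w 0.0122 q [ 0.14  0.61  1.54 -0.    0.99  0.27]
```

```bash
python3 -m crank '[[[0,0,0.1],[0,0,0],1],[[0,0,0.4],[0,0,0],1],[[0,0,0.8],[0,0,0],1],[[0,0,1],[0,0,0],1],[[0,-0.3,1],[0,0,0.021],1],[[-0.15,-0.65,1],[0,0,0.021],1],[[-0.3,-1,1],[0,0,0.021],1]]' && python3 -m crank '[[[-0.05,-0.4,0],[0,0,0],1],[[-0.1,-0.8,0],[0,0,0],1],[[-0.15,-1,0],[0,0,0],1]]' && python3 -m crank '[[[-0.05,-0.4,0],[0,0,0],1],[[-0.1,-0.8,0],[0,0,0],1],[[-0.13,-1,0],[0,0,0],1],[[-0.13,-1,0],[0,0,0],1]]'; python3 -c "
from h import *
s=st()
robot.grab_frame('top')
f=robot.grab_frame('top')
cv2.imwrite('pics/t2.png',f[:,:,::-1])
cv2.imwrite('pics/t2c.png',cv2.resize(f[100:250,180:310,::-1],None,fx=4,fy=4,interpolation=cv2.INTER_CUBIC))"
```

```text
time: 4.9
eef_pos: [0.6038, 0.0366, 0.3043]
orientation: [3.14, -0.094, 0.0]
ft_force: [-0.1, -1.0, -1.8]
gripper_width: 0.0113
time: 5.2
eef_pos: [0.5859, -0.0856, 0.3045]
orientation: [3.139, -0.099, 0.001]
ft_force: [0.3, 1.0, -2.1]
gripper_width: 0.0114
time: 5.6
eef_pos: [0.5702, -0.2054, 0.3041]
orientation: [3.139, -0.102, 0.0]
ft_force: [-0.2, 0.4, -2.3]
gripper_width: 0.011
t 5.6 pos [ 0.5702 -0.2054  0.3041] rot [ 3.1394e+00 -1.0180e-01  1.0000e-04] F [-0.2  0.4 -2.3] M [ 0.03 -0.05 -0.08] w 0.011 q [-0.45  0.42  1.55 -0.    1.18 -0.39]
```

View pics/t2.png

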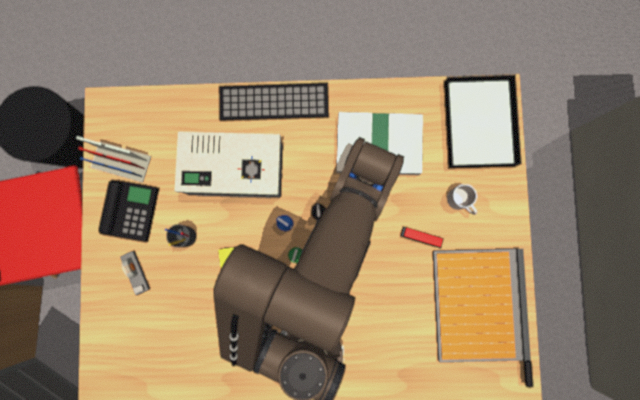

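View pics/t2c.png

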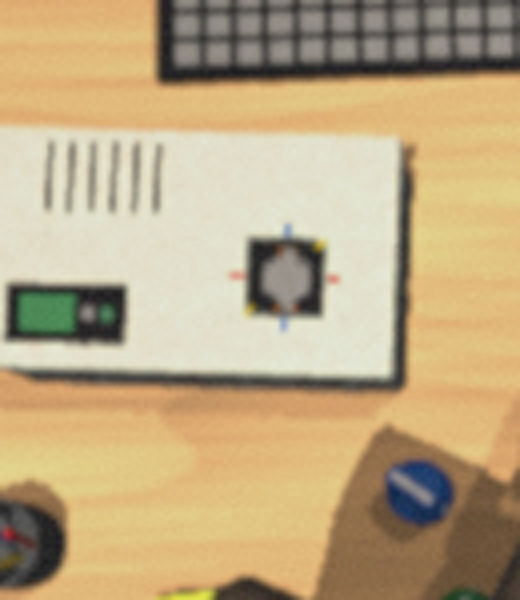

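The port is visible in the top view at crop (285,277), with the yellow marks at +x/-y and -x/+y as described. Now I'll tilt the cover and lower it.

```bash
python3 -m crank '[[[0,-0.2,-0.2],[-0.003,-0.045,0],1],[[0,-0.5,-0.4],[-0.006,-0.09,0],1],[[0,-0.5,-0.7],[-0.009,-0.144,0],1],[[0,-0.5,-1],[-0.009,-0.144,0],1],[[0,-0.5,-1],[-0.009,-0.144,0],1]]' && python3 -m crank '[[[0,0,-0.3],[0,0,0],1],[[0,0,-0.6],[0,0,0],1],[[0,0,-0.8],[0,0,0],1],[[0,0,-0.8],[0,0,0],1]]'; python3 -c "
from h import *
s=st()
print(R.from_rotvec(s['orientation']).as_matrix().round(3))
for n in('scene','wrist'):
  f=robot.grab_frame(n)
  cv2.imwrite(f'pics/{n}3.png',f[:,:,::-1])
f=cv2.imread('pics/scene3.png')
cv2.imwrite('pics/s3c.png',cv2.resize(f[150:350,230:430],None,fx=3,fy=3,interpolation=cv2.INTER_CUBIC))"
```

```text
time: 6.2
eef_pos: [0.5689, -0.2602, 0.1795]
orientation: [3.053, -0.094, 0.694]
ft_force: [-0.7, -0.4, -1.2]
gripper_width: 0.0113
time: 6.6
eef_pos: [0.5721, -0.2609, 0.0869]
orientation: [3.05, -0.09, 0.702]
ft_force: [0.2, 0.2, -1.3]
gripper_width: 0.0108
t 6.6 pos [ 0.5721 -0.2609  0.0869] rot [ 3.0503 -0.0903  0.7019] F [ 0.2  0.2 -1.3] M [ 0.03  0.35 -0.  ] w 0.0108 q [-0.62  0.64  1.94  0.97  0.29 -1.46]
[[ 0.898 -0.059  0.436]
 [-0.054 -0.998 -0.023]
 [ 0.437 -0.003 -0.899]]
```

View pics/s3c.png

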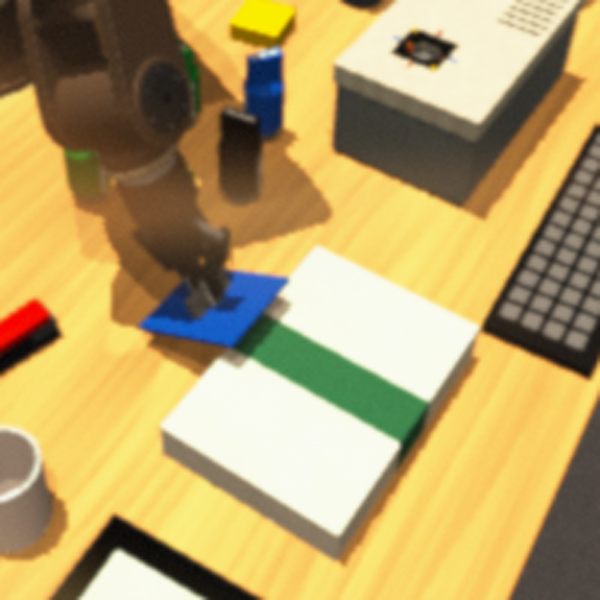

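View pics/wrist3.png

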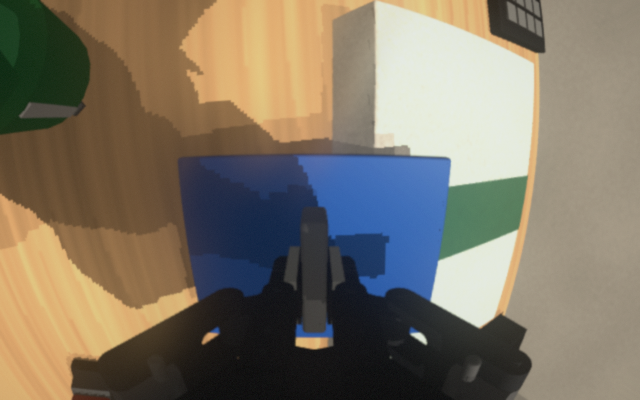

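```bash
python3 -c "
from h import *
for p in [(376,3),(378,75),(377,140)]: print(p2w('wrist',p,.052).round(4))
s=st()"
```

```text
[ 0.6411 -0.1234  0.052 ]
[ 0.6393 -0.1681  0.052 ]
[ 0.6371 -0.2063  0.052 ]
t 6.7 pos [ 0.5726 -0.2619  0.0896] rot [ 3.0462 -0.0904  0.706 ] F [ 0.5 -0.3 -1.3] M [-0.04  0.27 -0.07] w 0.0115 q [-0.62  0.64  1.94  0.97  0.29 -1.46]
```

```bash
python3 -m crank '[[[0.02,0,-0.1],[0,0,0],1],[[0.02,0,-0.19],[0,0,0],1],[[0.02,0,-0.19],[0,0,0],1]]' && python3 -m crank '[[[0,0,-0.025],[0,0,0],1],[[0,0,-0.025],[0,0,0],1]]' &&  python3 -m crank '[[[0,0,-0.02],[0,0,0],1],[[0,0,-0.02],[0,0,0],1]]'; python3 -c "
from h import *
s=st()"
```

```text
time: 7.0
eef_pos: [0.5744, -0.2622, 0.0665]
orientation: [3.045, -0.092, 0.706]
ft_force: [-0.2, 0.4, -1.7]
gripper_width: 0.0113
time: 7.2
eef_pos: [0.574, -0.2625, 0.0632]
orientation: [3.045, -0.092, 0.705]
ft_force: [0.3, 0.4, 0.5]
gripper_width: 0.0113
time: 7.4
eef_pos: [0.5741, -0.2626, 0.0622]
orientation: [3.044, -0.092, 0.708]
ft_force: [-7.7, 4.2, 18.9]
gripper_width: 0.0106
t 7.4 pos [ 0.5741 -0.2626  0.0622] rot [ 3.0438 -0.0924  0.7082] F [-7.7  4.2 18.9] M [ 0.46 -0.49  0.23] w 0.0106 q [-0.62  0.69  1.95  1.15  0.26 -1.65]
```

Both contacts are made. I'll ease off and open.

```bash
python3 -m crank '[[[0,0,0.015],[0,0,0],1],[[0,0,0.015],[0,0,0],0.6],[[0,0,0.015],[0,0,0],0.4],[[0,0,0.015],[0,0,0],0.2],[[0,0,0.015],[0,0,0],0]]'; python3 -c "
from h import *
s=st()
f=robot.grab_frame('scene')
cv2.imwrite('pics/s4.png',cv2.resize(f[150:350,230:430,::-1],None,fx=3,fy=3,interpolation=cv2.INTER_CUBIC))
f=robot.grab_frame('wrist')
cv2.imwrite('pics/w4.png',f[:,:,::-1])
"
```

```text
time: 7.9
eef_pos: [0.5733, -0.2624, 0.0612]
orientation: [3.046, -0.093, 0.702]
ft_force: [0.5, -0.8, -0.7]
gripper_width: 0.0424
t 7.9 pos [ 0.5733 -0.2624  0.0612] rot [ 3.0462 -0.0934  0.7022] F [ 0.5 -0.8 -0.7] M [-0.02  0.21 -0.  ] w 0.0424 q [-0.62  0.69  1.95  1.14  0.26 -1.64]
```

View pics/s4.png

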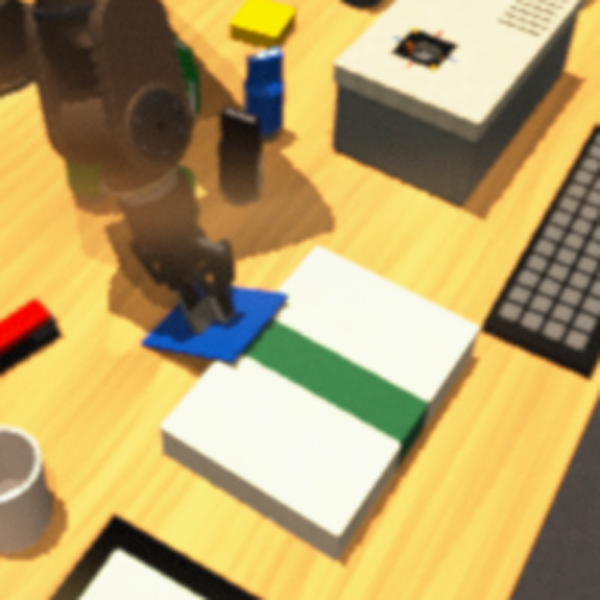

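View pics/w4.png

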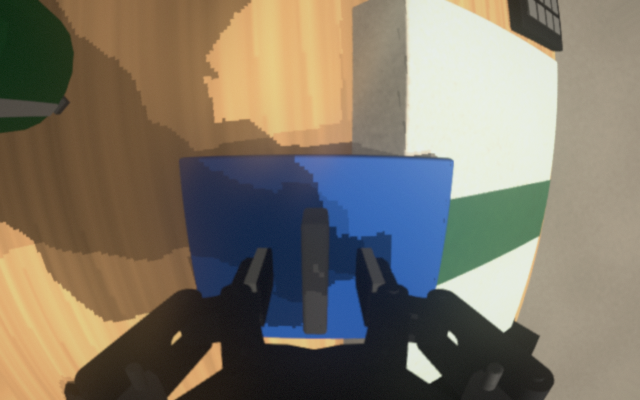

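The cover stays leaning (panel top edge at about (315,157) in the wrist view, overlapping the ream edge). Now I'll retract along the tool axis.

```bash
python3 -m crank '[[[-0.1,0,0.21],[0,0,0],-0.3],[[-0.27,0.01,0.55],[0,0,0],-0.5],[[-0.43,0.01,0.9],[0,0,0],-0.6],[[-0.43,0.01,1],[0,0,0],-0.6],[[-0.43,0.01,1],[0,0,0],-0.6]]' && python3 -m crank '[[[0,0.3,0.3],[0.003,0.045,0],-1],[[0,0.6,0.6],[0.006,0.09,0],-1],[[0,1,0.8],[0.009,0.145,0],-1],[[0,1,0.8],[0.009,0.145,0],-1],[[0,1,0.8],[0.009,0.145,0],-1]]'; python3 -c "
from h import *
s=st()
print(R.from_rotvec(s['orientation']).as_matrix().round(3))
f=robot.grab_frame('top')
cv2.imwrite('pics/t5.png',f[:,:,::-1])
P=robot.camera_params('wrist');f=robot.grab_frame('wrist')
import pickle;pickle.dump((P,f),open('w5.pkl','wb'))
cv2.imwrite('pics/w5.png',f[:,:,::-1])
"
```

```text
time: 8.5
eef_pos: [0.522, -0.2617, 0.1836]
orientation: [3.042, -0.093, 0.707]
ft_force: [0.5, -0.3, -0.1]
gripper_width: 0.0684
time: 9.0
eef_pos: [0.5233, -0.1378, 0.2797]
orientation: [3.139, -0.091, -0.008]
ft_force: [0.6, -0.4, -0.3]
gripper_width: 0.0851
t 9.0 pos [ 0.5233 -0.1378  0.2797] rot [ 3.1391 -0.0906 -0.0075] F [ 0.6 -0.4 -0.3] M [ 0.    0.   -0.05] w 0.0851 q [-0.38  0.35  1.73 -0.    1.06 -0.32]
[[ 0.998 -0.058 -0.005]
 [-0.058 -0.998 -0.001]
 [-0.005  0.001 -1.   ]]
```

View pics/t5.png

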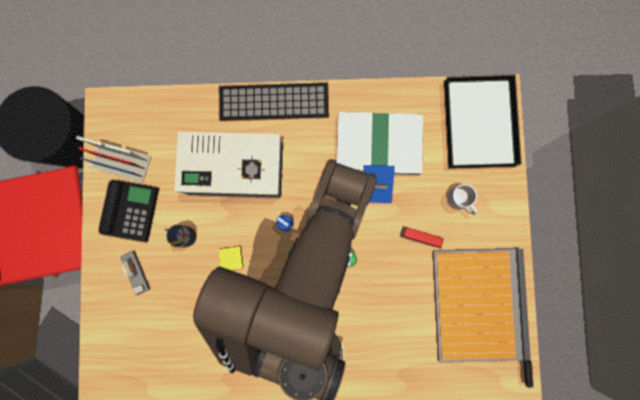

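View pics/w5.png

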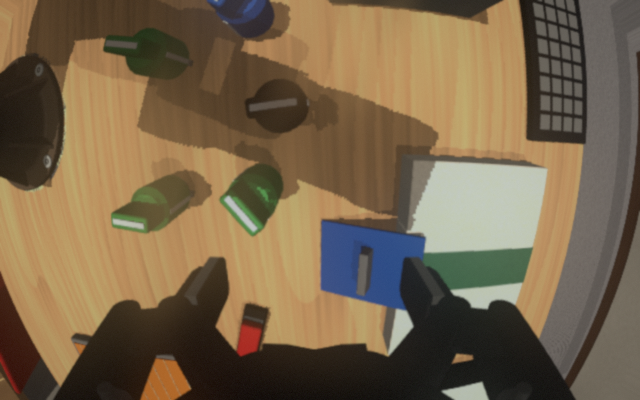

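Run:
```python
from h import *
import pickle;P,f=pickle.load(open('w5.pkl','rb'))
a,b=p2w('wrist',(248,107),.136,P),p2w('wrist',(299,102),.136,P)
print(a,b,(a+b)/2,np.degrees(np.arctan2(*(b-a)[1::-1])),np.linalg.norm(b-a))
cv2.imwrite('pics/w5c.png',cv2.resize(f[50:150,200:360,::-1],None,fx=5,fy=5,interpolation=cv2.INTER_CUBIC))
f=cv2.imread('pics/t5.png')
cv2.imwrite('pics/t5c.png',cv2.resize(f[145:195,225:280],None,fx=12,fy=12,interpolation=cv2.INTER_CUBIC))
```

```text
[ 0.47298006 -0.05488427  0.136     ] [ 0.5162013  -0.05432811  0.136     ] [ 0.49459068 -0.05460619  0.136     ] 0.7372288024697107 0.04322481707869783
```

View pics/w5c.png

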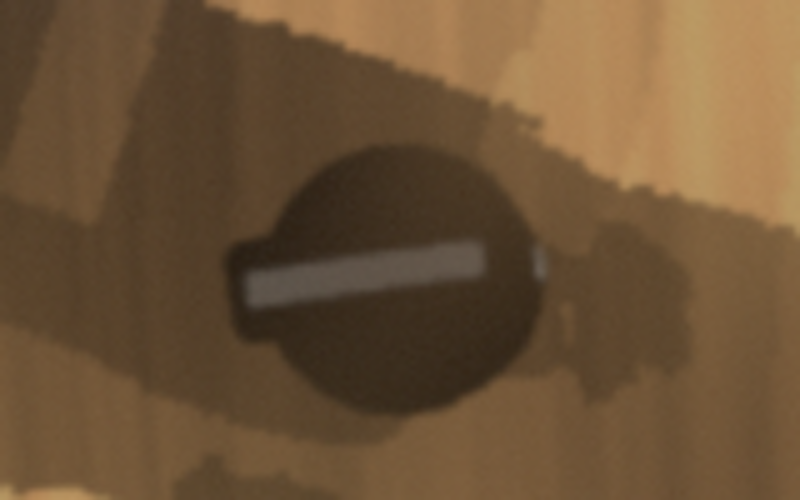

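View pics/t5c.png

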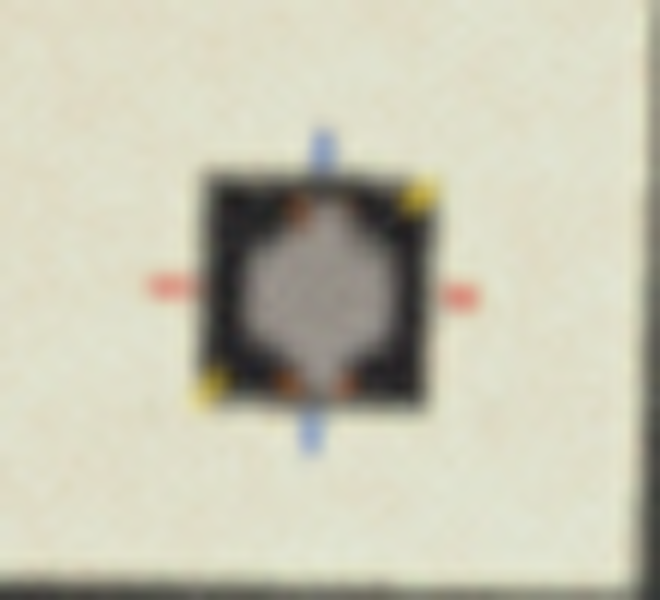

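```bash
python3 - <<'E'
from h import *
import pickle;P,f=pickle.load(open('w5.pkl','rb'))
a,b=p2w('wrist',(249,108),.136,P),p2w('wrist',(297,101.8),.136,P)
print(a,b,(a+b)/2,np.degrees(np.arctan2(*(b-a)[1::-1])),np.linalg.norm(b-a))
A=lambda x,y:(225+x/12,145+y/12)
for n,p,q in [('blue',(322,145),(312,436)),('red',(168,287),(462,297)),('yel',(418,197),(212,384))]:
    a,b=p2w('top',A(*p),.15),p2w('top',A(*q),.15); print(n,a,b,(a+b)/2,np.degrees(np.arctan2(*(b-a)[1::-1])))
E
python3 -m crank '[[[-0.05,0.1,0],[0,0,0.04],-1],[[-0.1,0.3,0],[0,0,0.08],-1],[[-0.24,0.69,0],[0,0,0.13],-1],[[-0.24,0.69,0],[0,0,0.18],-1],[[-0.24,0.69,0],[0,0,0.22],-1],[[-0.24,0.69,0],[0,0,0.26],-1],[[-0.24,0.69,0],[0,0,0.28],-1],[[-0.24,0.69,0],[0,0,0.28],-1]]'; python3 -c "
from h import *
s=st()"
```

```text
[ 0.47377838 -0.0558253   0.136     ] [ 0.51455553 -0.05404529  0.136     ] [ 0.49416696 -0.0549353   0.136     ] 2.4994946259359554 0.0408159789612446
blue [0.67466006 0.15836725 0.15      ] [0.59382694 0.16208688 0.15      ] [0.6342435  0.16022707 0.15      ] 177.3653299121389
red [0.63630136 0.20126543 0.15      ] [0.63118711 0.12034952 0.15      ] [0.63374424 0.16080747 0.15      ] -93.61653670215969
yel [0.65937265 0.13207507 0.15      ] [0.6090128  0.18941511 0.15      ] [0.63419272 0.16074509 0.15      ] 131.29176015988403
time: 9.9
eef_pos: [0.4926, -0.0588, 0.2756]
orientation: [-2.881, -1.25, 0.005]
ft_force: [-0.6, -0.3, 0.3]
gripper_width: 0.0856
t 9.9 pos [ 0.4926 -0.0588  0.2756] rot [-2.8811 -1.2505  0.0048] F [-0.6 -0.3  0.3] M [ 0.02 -0.04 -0.05] w 0.0856 q [-0.25  0.29  1.84 -0.    1.02 -1.07]
```

```bash
python3 -m crank '[[[0,0.03,0],[0,0,0.04],-1],[[0,0.03,0],[0,0,0.08],-1],[[0,0.03,0],[0,0,0.13],-1],[[0,0.03,0],[0,0,0.18],-1],[[0,0.03,0],[0,0,0.22],-1],[[0,0.03,0],[0,0,0.26],-1],[[0,0.03,0],[0,0,0.26],-1],[[0,0.03,0],[0,0,0.26],-1]]'; python3 -c "
from h import *
s=st()
P=robot.camera_params('wrist');f=robot.grab_frame('wrist')
import pickle;pickle.dump((P,f),open('w6.pkl','wb'))
cv2.imwrite('pics/w6.png',f[:,:,::-1])
cv2.imwrite('pics/w6c.png',cv2.resize(f[150:300,220:420,::-1],None,fx=4,fy=4,interpolation=cv2.INTER_CUBIC))"
```

```text
time: 10.7
eef_pos: [0.4928, -0.055, 0.2766]
orientation: [2.154, 2.285, -0.003]
ft_force: [0.2, -0.1, 0.1]
gripper_width: 0.0853
t 10.7 pos [ 0.4928 -0.055   0.2766] rot [ 2.1537  2.2854 -0.0028] F [ 0.2 -0.1  0.1] M [ 0.02 -0.01  0.  ] w 0.0853 q [-0.24  0.28  1.84 -0.    1.02 -1.87]
```

View pics/w6.png

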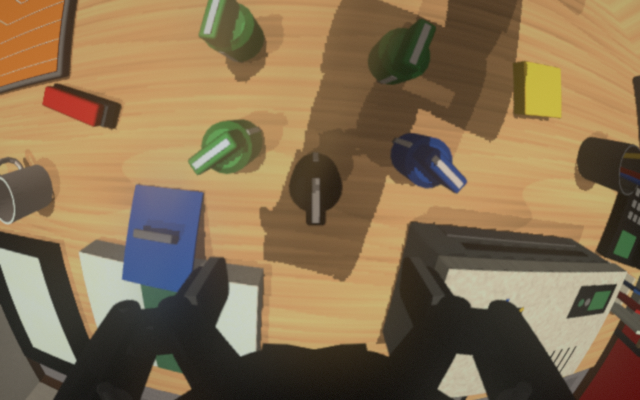

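View pics/w6c.png

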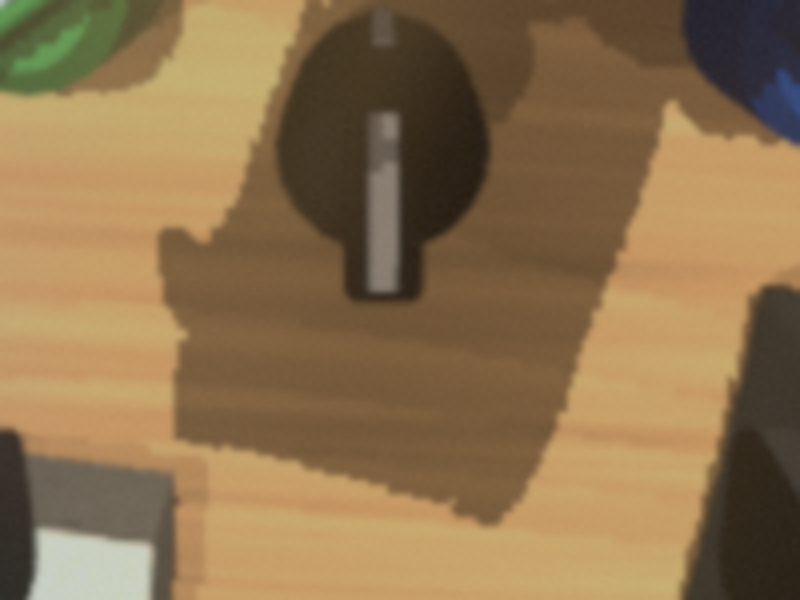

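Run:
```python
from h import *
import pickle;P,f=pickle.load(open('w6.pkl','rb'))
a,b=p2w('wrist',(316,177.5),.136,P),p2w('wrist',(315.7,223.5),.136,P)
print(a,b,(a+b)/2,np.degrees(np.arctan2(*(b-a)[1::-1])),np.linalg.norm(b-a))
s=st(); M=R.from_rotvec(s['orientation']).as_matrix(); print(np.degrees(np.arctan2(M[1,0],M[0,0])))
```

```text
[ 0.47399889 -0.05523542  0.136     ] [ 0.51582285 -0.05296402  0.136     ] [ 0.49491087 -0.05409972  0.136     ] 3.1085923079384292 0.04188559090306912
t 10.75 pos [ 0.4928 -0.055   0.2768] rot [ 2.1529  2.2858 -0.0029] F [-0.2 -1.2 -0.3] M [ 0.03 -0.01 -0.02] w 0.0852 q [-0.24  0.28  1.84 -0.    1.02 -1.87]
93.42906664006881
```

```bash
python3 -m crank '[[[0.017,0,-0.35],[0,0,0],-1],[[0.017,0,-0.7],[0,0,0],-1],[[0.017,0,-1],[0,0,0],-1]]' && python3 -m crank '[[[0,0,-0.13],[0,0,0],-1],[[0,0,-0.265],[0,0,0],-1],[[0,0,-0.265],[0,0,0],0],[[0,0,-0.265],[0,0,0],1],[[0,0,-0.265],[0,0,0],1],[[0,0,-0.265],[0,0,0],1],[[0,0,-0.265],[0,0,0],1],[[0,0,-0.265],[0,0,0],1]]' 60; python3 -c "
from h import *
s=st()"
```

```text
time: 11.05
eef_pos: [0.4946, -0.0548, 0.1556]
orientation: [2.151, 2.286, -0.003]
ft_force: [0.1, -0.2, 0.3]
gripper_width: 0.0854
time: 11.85
eef_pos: [0.4953, -0.0549, 0.1263]
orientation: [2.146, 2.289, -0.002]
ft_force: [-1.3, 0.2, 7.2]
gripper_width: 0.0173
t 11.85 pos [ 0.4953 -0.0549  0.1263] rot [ 2.1465e+00  2.2890e+00 -1.8000e-03] F [-1.3  0.2  7.2] M [ 0.11  0.15 -0.01] w 0.0173 q [-0.24  0.5   2.   -0.    0.64 -1.87]
```

```bash
python3 -m crank '[[[0,0,0.1],[0,0,0],1],[[0,0,0.4],[0,0,0],1],[[0,0,0.8],[0,0,0],1],[[0,0,1],[0,0,0],1]]' && python3 -m crank '[[[0,0,0.35],[0,0,0],1],[[0.2,0.3,0.7],[0,0,-0.01],1],[[0.5,0.6,0.72],[0,0,-0.035],1],[[0.7,0.95,0.72],[0,0,-0.035],1],[[0.7,0.95,0.72],[0,0,-0.035],1],[[0.7,0.95,0.72],[0,0,-0.035],1]]'; python3 -c "
from h import *
s=st()
P=robot.camera_params('wrist');f=robot.grab_frame('wrist')
import pickle;pickle.dump((P,f),open('w7.pkl','wb'))
cv2.imwrite('pics/w7.png',f[:,:,::-1])"
```

```text
time: 12.25
eef_pos: [0.4953, -0.0549, 0.2495]
orientation: [2.145, 2.288, -0.0]
ft_force: [0.2, -0.5, -2.6]
gripper_width: 0.0169
time: 12.85
eef_pos: [0.5788, 0.0603, 0.332]
orientation: [2.268, 2.172, -0.004]
ft_force: [-0.1, 0.2, -2.0]
gripper_width: 0.017
t 12.85 pos [0.5788 0.0603 0.332 ] rot [ 2.2676  2.1718 -0.0042] F [-0.1  0.2 -2. ] M [-0.05  0.02  0.03] w 0.017 q [-0.01  0.36  1.56 -0.    1.22 -1.53]
```

View pics/w7.png

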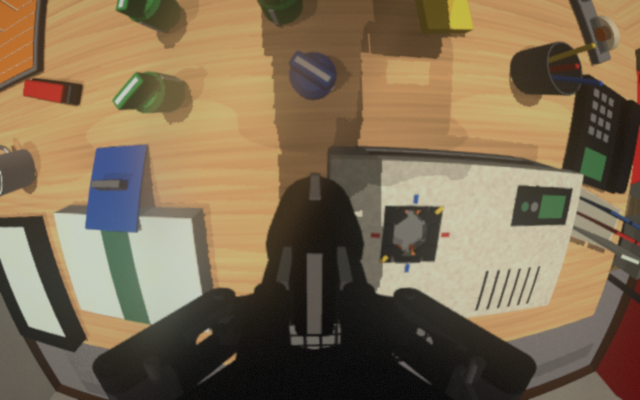

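Run:
```python
from h import *
import pickle;P,f=pickle.load(open('w7.pkl','rb'))
cv2.imwrite('pics/w7c.png',cv2.resize(f[180:285,355:465,::-1],None,fx=5.5,fy=5.5,interpolation=cv2.INTER_CUBIC))
```

```text
(no output)
```

View pics/w7c.png

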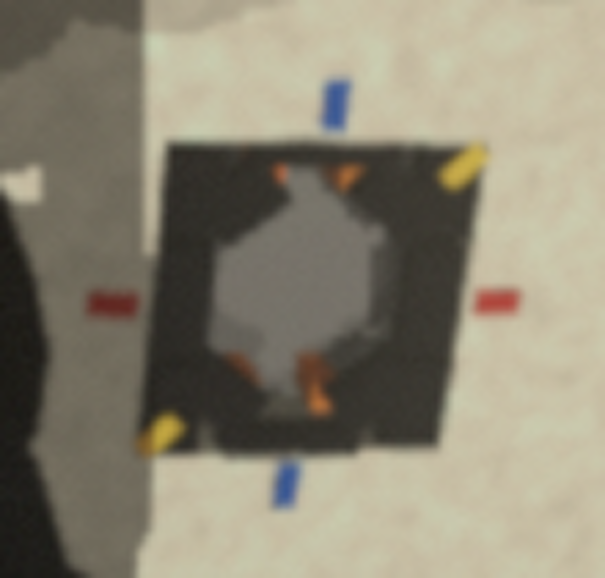

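Run:
```python
from h import *
import pickle;P,f=pickle.load(open('w7.pkl','rb'))
A=lambda x,y:(355+x/5.5,180+y/5.5)
for n,p,q in [('blue',(336,104),(287,485)),('red',(112,305),(497,302)),('yel',(463,167),(163,434))]:
    a,b=p2w('wrist',A(*p),.15,P),p2w('wrist',A(*q),.15,P); print(n,a,b,(a+b)/2,np.degrees(np.arctan2(*(b-a)[1::-1])),np.linalg.norm(a-b))
for p in [(168,142),(485,150),(440,447),(140,450)]: print(p2w('wrist',A(*p),.15,P))
M=R.from_rotvec([2.2676,2.1718,-.0042]).as_matrix();print(M.round(4))
```

```text
blue [0.5951054 0.1656117 0.15     ] [0.67670358 0.16106008 0.15      ] [0.63590449 0.16333589 0.15      ] -3.192702783480571 0.08172502883528353
red [0.63387365 0.12236359 0.15      ] [0.63841453 0.20385119 0.15      ] [0.63614409 0.16310739 0.15      ] 86.81049977070663 0.08161401533578962
yel [0.60901226 0.19331259 0.15      ] [0.66272964 0.13379019 0.15      ] [0.63587095 0.16355139 0.15      ] -47.93458975989529 0.0801777527332825
[0.60125632 0.132467   0.15      ]
[0.60571352 0.19784145 0.15      ]
[0.67075106 0.19466754 0.15      ]
[0.66604274 0.12918779 0.15      ]
[[ 4.310e-02  9.991e-01 -7.000e-04]
 [ 9.991e-01 -4.310e-02 -3.100e-03]
 [-3.100e-03 -6.000e-04 -1.000e+00]]
```

```bash
python3 -m crank '[[[0.2,0.4,0],[0,0,-0.003],1],[[0.477,0.854,0],[0,0,-0.003],1],[[0.477,0.854,-0.1],[0,0,-0.003],1],[[0.477,0.854,-0.25],[0,0,-0.003],1],[[0.477,0.854,-0.25],[0,0,-0.003],1],[[0.477,0.854,-0.25],[0,0,-0.003],1]]'; python3 -c "
from h import *
s=st()
print(R.from_rotvec(s['orientation']).as_matrix().round(4))
P=robot.camera_params('wrist');f=robot.grab_frame('wrist')
import pickle;pickle.dump((P,f),open('w8.pkl','wb'))
cv2.imwrite('pics/w8.png',f[:,:,::-1])
f=robot.grab_frame('scene')
cv2.imwrite('pics/s8.png',cv2.resize(f[80:230,310:460,::-1],None,fx=4,fy=4,interpolation=cv2.INTER_CUBIC))"
```

```text
time: 13.5
eef_pos: [0.6359, 0.1603, 0.3023]
orientation: [2.281, 2.157, -0.004]
ft_force: [-0.1, -0.2, -1.7]
gripper_width: 0.0172
t 13.5 pos [0.6359 0.1603 0.3023] rot [ 2.2815  2.1569 -0.0045] F [-0.1 -0.2 -1.7] M [ 0.04 -0.03  0.01] w 0.0172 q [ 0.15  0.5   1.42 -0.    1.23 -1.37]
[[ 5.610e-02  9.984e-01 -7.000e-04]
 [ 9.984e-01 -5.610e-02 -3.400e-03]
 [-3.400e-03 -6.000e-04 -1.000e+00]]
```

View pics/w8.png

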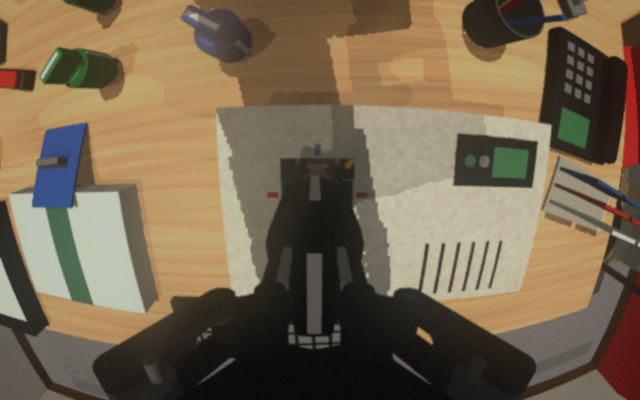

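View pics/s8.png

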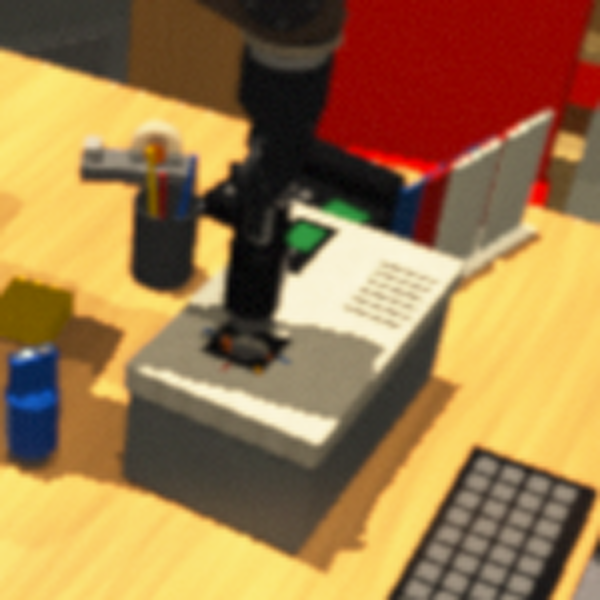

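```bash
python3 -m crank '[[[0,0.021,-0.05],[0,0,0],1],[[0,0.021,-0.15],[0,0,0],1],[[0,0.021,-0.15],[0,0,0],1]]' && python3 -m crank '[[[0,0,-0.04],[0,0,0],1],[[0,0,-0.08],[0,0,0],1],[[0,0,-0.08],[0,0,0],1]]'; python3 -c "
from h import *
s=st()"
```

```text
time: 13.9
eef_pos: [0.6355, 0.164, 0.282]
orientation: [2.281, 2.159, -0.007]
ft_force: [-1.0, 0.3, -1.7]
gripper_width: 0.0173
time: 14.2
eef_pos: [0.636, 0.1642, 0.2735]
orientation: [2.28, 2.159, -0.005]
ft_force: [-0.4, 0.1, -1.1]
gripper_width: 0.0172
t 14.2 pos [0.636  0.1642 0.2735] rot [ 2.2804  2.1586 -0.0047] F [-0.4  0.1 -1.1] M [ 0.02 -0.04 -0.02] w 0.0172 q [ 0.15  0.52  1.45 -0.    1.17 -1.36]
```

```bash
python3 -m crank '[[[0,-0.005,-0.03],[0,0,0],1],[[0,-0.005,-0.06],[0,0,0],1],[[0,-0.005,-0.06],[0,0,0],1]]' && python3 -m crank '[[[0,0,-0.03],[0,0,0],1],[[0,0,-0.06],[0,0,0],1],[[0,0,-0.06],[0,0,0],1]]'; python3 -c "
from h import *
s=st()"
```

```text
time: 14.5
eef_pos: [0.6361, 0.1636, 0.2665]
orientation: [2.28, 2.158, -0.004]
ft_force: [0.6, -0.3, -1.7]
gripper_width: 0.0173
time: 14.8
eef_pos: [0.636, 0.1635, 0.2593]
orientation: [2.28, 2.158, -0.004]
ft_force: [-0.7, 0.6, -1.1]
gripper_width: 0.0172
t 14.8 pos [0.636  0.1635 0.2593] rot [ 2.2803  2.1584 -0.0045] F [-0.7  0.6 -1.1] M [0.03 0.04 0.  ] w 0.0172 q [ 0.15  0.53  1.47 -0.    1.14 -1.36]
```

```bash
python3 -m crank '[[[0,0,-0.02],[0,0,0],1],[[0,0,-0.035],[0,0,0],1],[[0,0,-0.035],[0,0,0],1]]' && python3 -m crank '[[[0,0,-0.012],[0,0,0],1],[[0,0,-0.012],[0,0,0],1]]'; python3 -c "
from h import *
s=st()"
```

```text
time: 15.1
eef_pos: [0.6361, 0.1636, 0.2555]
orientation: [2.28, 2.158, -0.004]
ft_force: [-0.2, 0.6, -2.1]
gripper_width: 0.0176
time: 15.3
eef_pos: [0.6363, 0.1636, 0.2544]
orientation: [2.28, 2.158, -0.003]
ft_force: [-0.9, 0.4, -2.7]
gripper_width: 0.0174
t 15.3 pos [0.6363 0.1636 0.2544] rot [ 2.2799  2.158  -0.0028] F [-0.9  0.4 -2.7] M [ 0.01 -0.03 -0.02] w 0.0174 q [ 0.15  0.54  1.48 -0.    1.13 -1.36]
```

```bash
python3 -m crank '[[[0,0,-0.01],[0,0,0],1],[[0,0,-0.01],[0,0,0],1]]' && python3 -m crank '[[[0,0,-0.01],[0,0,0],1],[[0,0,-0.01],[0,0,0],1]]'; python3 -c "
from h import *
s=st()"
```

```text
time: 15.5
eef_pos: [0.6364, 0.1637, 0.2543]
orientation: [2.279, 2.158, -0.001]
ft_force: [-1.4, 0.6, 7.3]
gripper_width: 0.0172
time: 15.7
eef_pos: [0.6365, 0.1637, 0.2542]
orientation: [2.279, 2.157, 0.0]
ft_force: [-3.4, -1.4, 13.9]
gripper_width: 0.0175
t 15.7 pos [0.6365 0.1637 0.2542] rot [2.2787e+00 2.1571e+00 3.0000e-04] F [-3.4 -1.4 13.9] M [-0.17  0.93 -0.03] w 0.0175 q [ 0.15  0.54  1.48 -0.    1.12 -1.36]
```

The refill is seated: floor contact came at the expected depth. I'll ease the push and turn clockwise in stages.

```bash
python3 -m crank '[[[0,0,0.012],[0,0,0],1],[[0,0,0.012],[0,0,-0.025],1],[[0,0,0.012],[0,0,-0.05],1],[[0,0,0.012],[0,0,-0.075],1],[[0,0,0.012],[0,0,-0.1],1],[[0,0,0.012],[0,0,-0.12],1],[[0,0,0.012],[0,0,-0.12],1]]' 80; python3 -c "
from h import *
s=st();M=R.from_rotvec(s['orientation']).as_matrix();print(np.degrees(np.arctan2(M[1,0],M[0,0])))"
```

```text
time: 16.4
eef_pos: [0.6366, 0.1631, 0.2544]
orientation: [2.645, 1.689, -0.002]
ft_force: [0.3, -2.8, 7.0]
gripper_width: 0.017
t 16.4 pos [0.6366 0.1631 0.2544] rot [ 2.6447e+00  1.6892e+00 -2.3000e-03] F [ 0.3 -2.8  7. ] M [-0.73  0.24  0.05] w 0.017 q [ 0.15  0.54  1.48 -0.    1.13 -0.98]
65.13312132988504
```

```bash
python3 -m crank '[[[0,0,0],[0,0,-0.025],1],[[0,0,0],[0,0,-0.05],1],[[0,0,0],[0,0,-0.075],1],[[0,0,0],[0,0,-0.1],1],[[0,0,0],[0,0,-0.115],1],[[0,0,0],[0,0,-0.129],1],[[0,0,0],[0,0,-0.129],1],[[0,0,0],[0,0,-0.129],1]]' 80; python3 -c "
from h import *
s=st();M=R.from_rotvec(s['orientation']).as_matrix();print(np.degrees(np.arctan2(M[1,0],M[0,0])));print(M.round(3))
P=robot.camera_params('wrist');f=robot.grab_frame('wrist')
import pickle;pickle.dump((P,f),open('w9.pkl','wb'))
cv2.imwrite('pics/w9.png',f[:,:,::-1])
f=robot.grab_frame('scene')
cv2.imwrite('pics/s9.png',cv2.resize(f[80:350,220:460,::-1],None,fx=2.2,fy=2.2,interpolation=cv2.INTER_CUBIC))"
```

```text
time: 17.2
eef_pos: [0.6364, 0.1625, 0.2544]
orientation: [2.929, 1.126, -0.004]
ft_force: [-1.7, -6.7, 7.4]
gripper_width: 0.0171
t 17.2 pos [0.6364 0.1625 0.2544] rot [ 2.9292  1.1256 -0.004 ] F [-1.7 -6.7  7.4] M [-1.64  0.52  0.09] w 0.0171 q [ 0.15  0.54  1.48 -0.    1.13 -0.58]
42.04000138750006
[[ 0.743  0.67  -0.001]
 [ 0.67  -0.743 -0.004]
 [-0.004  0.002 -1.   ]]
```

View pics/w9.png

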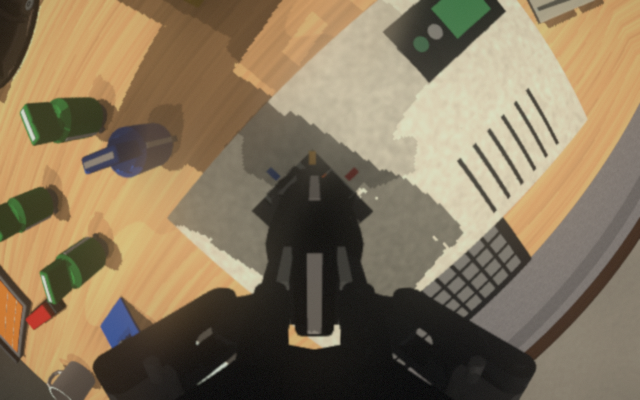

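View pics/s9.png

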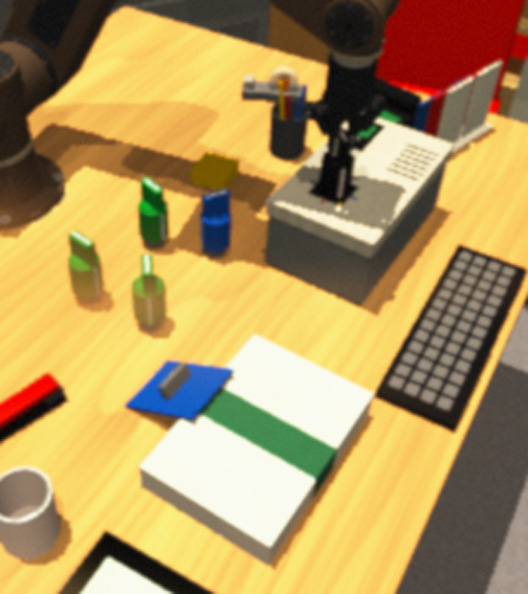

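The yellow mark at (312,158) lines up with the paddle's white line at x≈315. The spring torque of 0.09 N m matches a shutter angle of about 0.7 rad. I'll relieve the small side load and let it settle.

```bash
python3 -m crank '[[[0,-0.006,0],[0,0,0],1],[[0,-0.006,0],[0,0,0],1],[[0,-0.006,0],[0,0,0],1],[[0,-0.006,0],[0,0,0],1]]' 80; python3 -c "
from h import *
s=st();M=R.from_rotvec(s['orientation']).as_matrix();print(np.degrees(np.arctan2(M[1,0],M[0,0])))
f=robot.grab_frame('top')
cv2.imwrite('pics/t10.png',cv2.resize(f[90:270,160:480,::-1],None,fx=2.5,fy=2.5,interpolation=cv2.INTER_CUBIC))
print(s['qd'].round(4))"
```

```text
time: 17.7
eef_pos: [0.6364, 0.1621, 0.2543]
orientation: [2.93, 1.126, -0.003]
ft_force: [-1.4, -4.3, 7.1]
gripper_width: 0.0171
t 17.7 pos [0.6364 0.1621 0.2543] rot [ 2.9297  1.126  -0.0034] F [-1.4 -4.3  7.1] M [-1.03  0.46  0.11] w 0.0171 q [ 0.15  0.54  1.48 -0.    1.13 -0.58]
42.04866944914671
[-0.0015  0.0007  0.0013  0.0003 -0.0011  0.0005]
```

View pics/t10.png

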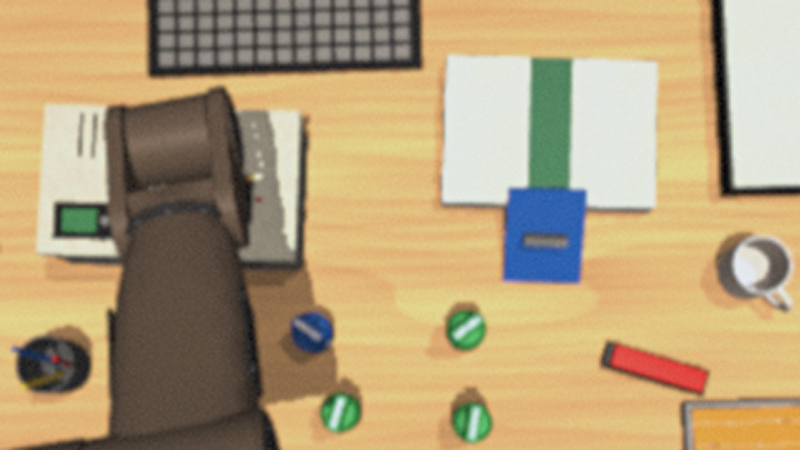

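The cover overlaps the ream's front edge by about 18 px in this view and still leans there. The bystanders haven't moved. Everything is steady, so I'm handing in.

```bash
python3 -c "
from h import *
print(robot.close_job()); st()"
```

```text
the job is handed in; nothing more can be done
None
the job is handed in; nothing more can be done
```

I leaned the cover against the ream and turned the black refill half-way in the port, then handed the job in at about 17.7 s of the 66 s. The hand-in reported no verdict.

- **Cover:** I took it off by its rib and leaned it at about 26° on the ream's front edge, with one edge on the desk. The last top and scene pictures show it still resting there by itself.
- **Refill:** It met the port's floor at the expected depth, with the tool at z 0.254 m. I then turned it about 45° clockwise. The paddle's white line points at the yellow mark, and the tool angle is within about 1° of it.
- **Shutter:** I could not read it directly. The measured torque of 0.09–0.11 N m about the vertical suggests about 0.7–0.9 rad, well short of the lock.
- **Final hold:** The arm is still gripping at 80 N with the joints at rest. A side load of about 4 N and a downward push of about 7 N remain. The tool is about 1 mm off the port centre I measured.
- **Bystanders:** The pictures show the blue refill, stapler, mug, pen cup and notes where they were. My last check covered the notes only in the scene picture, because the arm blocks the top view there.

No check failed. The only disagreement was 2–3 mm between the top and wrist cameras' positions; I used the wrist values.

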